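# Shut the colorimeter on its blank and uncap the reagent bottle

## Robot

A 7-joint arm with a two-finger parallel gripper is mounted at the origin on the work surface. World frame = base frame: x ahead of the robot, y to its left, z up, the work surface at z = 0. Lengths are in m, angles in degrees, forces in N, time in s.
With the tool pointing down it reaches from about 0.425 to 0.875 m from the base axis. Payload 4.7 kg.
Tool frame: the origin (TCP) lies at the very end of the fingers, on their centre line; the grasp point (between the pads) lies 19 mm behind it (env.grasp_offset is the distance from the TCP to the grasp point, in m); z points along the fingers, y is the line along which they close (so a half turn about z gives the same grasp; the last joint's range is limited). The gripper opens to 87 mm and grips with 3 to 60 N. Pads are 19 mm wide; open, the fingers measure 117 mm over their backs; the gripper's body (75 mm by 190 mm) begins 51 mm behind the grasp point.
Start: joints at [-72.015, 18.392, -4.016, 83.108, 1.295, 78.541, -3.26], TCP at [0.192, 0.621, 0.223] pointing down, gripper open.
Joint ranges: [-163.93, 163.93], [-17.29, 119.83], [-79.2, 71.16], [3.27, 140.29], [-89.18, 269.18], [5.43, 117.66], [-154.24, 154.24]. Speed limits (degrees/s): [147.25, 147.25, 180, 180, 180, 180, 180].

## Interface

Orientations are given as [roll, pitch, yaw] about the fixed x, y, z axes, in that order (R = Rz(yaw) Ry(pitch) Rx(roll)).
In Python, from cell import env gives the robot as it stands. The module is installed in compiled form; this text tells all that it offers.
- The arm moves only by the tool drive_tool, never from a script. Its argument "moves" is one flat list of numbers, 5 for each row, row after row: the shift along the tool's x, y, z in units of 40 mm (1.0 is 40 mm), then the turn about the tool's z in units of 10 degrees (1.0 is 10 degrees), then the finger opening in mm, from 0 to 87. A call has 1 to 5 rows; each row is the pose to reach, as a shift and turn from the pose commanded when the call began, along the tool's axes at that moment; what a row does not reach only later rows make up. A row lasts 1/8 s, in which the tool goes at most 62.5 mm and 10.7 degrees, less where a joint would pass 70% of its speed; a pose out of reach is approached as far as the arm can. A call with a gripper value outside its range is refused whole. The fingers move at their own pace and stop on an object; "squeeze" is the grip in N (left out, the last holds). Time passes only in rows, so rows that repeat a pose let the fingers close. It gives the time, the measured TCP pose, the force, the opening and the grip force at its end, in the units of the state.
- env.get_obs(): the state, without advancing time (a new reading comes with each control period).
- env.read_camera(name): name is "scene" or "side" or "wrist"; returns (picture, depth): 384x512x3 uint8, red, green, blue; 384x512 float32, m along the optical axis (not along the pixel's ray), 0 where there is no reading.
- env.camera_model(name): a dict with "K" (3x3 intrinsics, pixels), "rvec" (rotation vector, rad) and "tvec" (3), from world to camera coordinates, as OpenCV has them; the wrist camera has in their place "tool_from_camera" (4x4, takes a point from camera to tool coordinates, whose origin is the TCP and whose axes are the flange's). Camera axes: x right, y down, z forward; pixel columns grow to the right and rows downward; lengths in m; the calibration is good to about 2 mm. The wrist camera is an equidistant fisheye: a pixel r from the principal point sees the ray r / f radians off the axis. A picture is of the moment at which its call begins: read the wrist's pose just before it. camera_model takes no time and is no camera call.
- env.sign_off(): hands the job in; it is judged then, once.
The state is a dict: "time_s": time; "qpos": joint angles; "joint_velocities": joint speeds; "effort": joint torques, N m; "tool_pos": TCP position; "tool_rot": TCP orientation; "force": force on the tool from outside, world axes, zero at the start; "wrist_torque": the same for the moment, N m; "grip_width": finger opening in m; "grasp_force": force on a finger pad.
Only numpy, scipy, OpenCV 4.12 (cv2) and the standard library are available. Lean on these libraries where they do the work, as an engineer would, in place of code of your own. Each camera call takes 0.05 s, during which the arm holds its last target. There are 200 camera calls.

## Task

The blank of deionised water is already in the colorimeter: shut its open hinged lid and press until it snaps fully home past the catch, so that it can zero. Then open the squat reagent bottle with the broad ribbed cap, ready for dosing: push its safety cap down, turn it anticlockwise while it is down until it is free, and lift it off, leaving the bottle standing upright on the bench about where it is. A clean cap is never put down: finish still holding it level, steady, about 5 cm clear of the bottle and straight above its open mouth; leave the water bottle, the amber bottle and the tube rack alone.

Things in the scene. Friction and masses are not known exactly. Their poses are not given: they have to be found in the camera images.
- lid (a joint): hinge of the colorimeter's cell lid, rad: 0 = fully shut, grows as it opens (starts 0.8 to 1.3, stop at 1.75). The hinge is stiff: the lid stays where it is left. From about 0.13 rad a spring catch at its front edge resists (about 6 N needed at lid_press); below about 0.06 rad it snaps to 0. The lid is a dark grey shallow cover, 70 mm from hinge to front edge, 64 mm wide, 16.5 mm high
- lid_press (a point): point on the lid's outer (upper) face, mid-width, 55 mm from the hinge line and 15 mm from the front edge, where to push; it moves with the lid. z = out of that face (up when shut), x = from the front edge to the hinge, y along the hinge. When shut it is 76.5 mm above the bench; in front of the lid, towards the robot, stands only a small catch housing, 3 mm lower than the lid's face
- lid_hinge (a point): mid-point of the lid's hinge line, 60 mm above the bench, moving with the lid; y lies along the hinge. The hinge is on the side of the instrument away from the robot; from it lid_press is 55 mm along the lid's -x and 16.5 mm along its z
- colorimeter: light grey bench instrument, fixed, 200 (x) x 150 (y) x 56 mm high, with display and keys on the half towards -x (the robot's side) and the cell lid on the other half. Origin at the centre of its underside, on the bench; x points from keys to lid, z up. The hinge line is at x = 75 mm
- reagent: squat white plastic reagent bottle with a paper label, loose, about 0.3 to 0.6 kg, round, 72 mm across up to 74 mm high, then a shoulder that slopes in to 48 mm across at 90 mm high and to the neck (33 mm across). Origin at the centre of its underside, z up. It stands by friction alone: it turns with the cap unless it is pressed down on the bench
- reagent_mouth (a point): centre of the bottle's mouth, the top of its neck, 132 mm above its underside; z up. Three hooks round the neck hold three lugs in the cap; a spring disc in the cap pushes it up. The cap turns only while pushed down at least 2.5 mm, which takes about 10 N; it bottoms at 4.5 mm with 12 N (15 to 20 N holds it well down)
- cap_center (a point): centre of the black ribbed safety cap, on its axis, half-way up; z up. Round, 48 mm across, 28 mm high, 30 g, a loose body seated on the bottle's neck: this point is then 127 mm above the bottle's underside, the cap's top at 141 mm, its lower edge at 113 mm. Turned 35 to 85 degrees anticlockwise seen from above (aim at 60), while pushed down, it is free and lifts straight off; clockwise it cannot turn
- water_bottle: bystander: slim white plastic bottle with a small white cap, 62 mm across, 160 mm high; origin at the centre of its underside
- amber_bottle: bystander: brown glass bottle with a narrow neck, 72 mm across, 165 mm high; origin at the centre of its underside
- tube_rack: bystander: wooden test-tube rack, 200 (x) x 65 (y) mm, 98 mm high with its tubes; origin at the centre of its underside

How it is judged (in metres and radians):
On the way, in this order (a step that is already met when the one before it is completed fails the run):
1. the colorimeter's lid is snapped shut (value of joint lid below 0.03 rad), for 0.2 s.
2. the cap is pushed down on the bottle by 2 mm or more (z of cap_center in the frame of reagent below 0.125 m), for 0.1 s.
3. the cap is turned on the neck by more than 30 degrees (angle between the x axis of cap_center and the x axis of reagent, either way round above 0.52 rad and z of cap_center in the frame of reagent below 0.135 m and horizontal distance between cap_center and reagent_mouth below 0.006 m), for 0.05 s.
At the end, for the whole second after the job is handed in: Lid shut (under 0.03 rad); bottle upright on the bench (tilt under 0.08 rad) within 50 mm of its start; cap held in the fingers, still, level within 15 degrees, touching the bottle nowhere, its lower edge 20 to 120 mm above the mouth, its centre within 25 mm of straight above it (value of joint lid below 0.03 rad and contact force between the fingers and cap above 1 N and contact force between cap and reagent below 0.1 N and z of cap_center in the frame of reagent_mouth between 0.034 and 0.134 m and horizontal distance between cap_center and reagent_mouth below 0.025 m and angle between cap_center's own z axis and vertical below 0.26 rad and linear speed of each of cap, reagent below 0.03 m/s and angle between reagent's own z axis and vertical below 0.08 rad and height (world z) of reagent below 0.006 m and distance of reagent from where it was at the start of the episode below 0.05 m); the arm keeps its last pose, push and grip.
It fails at once if the water bottle is moved or tipped (distance of water_bottle from where it was at the start of the episode above 0.03 m or angle between water_bottle's own z axis and vertical above 0.3 rad).
It fails at once if the amber bottle is moved or tipped (distance of amber_bottle from where it was at the start of the episode above 0.03 m or angle between amber_bottle's own z axis and vertical above 0.3 rad).
It fails at once if the tube rack is moved or tipped (distance of tube_rack from where it was at the start of the episode above 0.03 m or angle between tube_rack's own z axis and vertical above 0.3 rad).
It fails at once if the bottle is lifted off the bench or tipped over (height (world z) of reagent above 0.02 m or angle between reagent's own z axis and vertical above 0.35 rad).
It also fails if it takes over 53 s, if anything falls off the work surface, if the arm or the gripper's body presses on something with over 40 N, if the wrist force passes 120 N, or if a joint passes its speed limit or range.

## Working session

There is one attempt and no reset: what is moved stays moved. The work goes in short steps, Python scripts to look and compute and a tool call to move; the robot and the scene stay as the last step left them, time stands still between calls to the robot, and variables do not carry over. Pictures are saved under pics/ and viewed, at most 10 in all, crops included, and the job is handed in when it is done.

Besides the shell and the picture viewer there is one more tool, called by a JSON object that holds its "api" and its "payload". drive_tool: Moves the arm, as the interface text tells. Its arguments: {"type":"object","properties":{"moves":{"type":"array","items":{"type":"number"}},"squeeze":{"type":"number"}},"required":["moves"]}

```bash
mkdir -p pics; cat > h.py <<'E'
import numpy as np, cv2
from cell import env
def cam(n):
    p,d=env.read_camera(n); return p,d,env.camera_model(n)
def world(n,d,m):
    K=np.array(m['K']);R=cv2.Rodrigues(np.array(m['rvec'],float))[0];t=np.array(m['tvec']).ravel()
    v,u=np.mgrid[:384,:512]
    P=np.stack([(u-K[0,2])/K[0,0]*d,(v-K[1,2])/K[1,1]*d,d],-1)
    return (P-t)@R
E
python3 - <<'E'
from h import *
ims=[]
for n in ('scene','side'):
    p,d,m=cam(n); W=world(n,d,m); np.savez(n+'.npz',p=p,d=d,W=W)
    cv2.imwrite(f'pics/{n}.png',p[:,:,::-1])
    print(n,-cv2.Rodrigues(np.array(m['rvec'],float))[0].T@np.array(m['tvec']).ravel(), (d>0).mean())
o=env.get_obs();print(o['tool_pos'],o['tool_rot'],o['time_s'],o['force'],env.grasp_offset)
E
```

```text
scene [ 1.42739723 -0.08376639  1.32704097] 0.9960123697916666
side [-0.14669893 -0.76473971  0.99404734] 0.9959971110026041
[0.19186532 0.6205396  0.22156725] [-1.79902898e+02  6.40987148e-03  1.62824454e+02] 0.1 [-0.46450794 -0.07802568  0.2236097 ] 0.0187
```

View pics/scene.png

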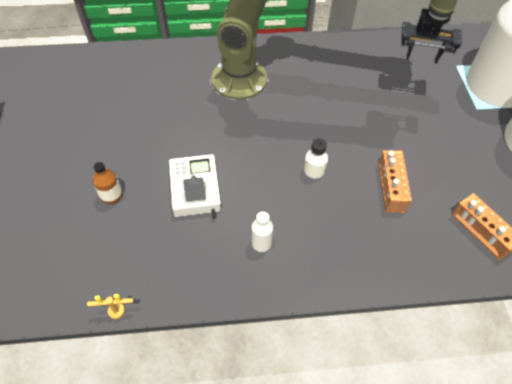

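View pics/side.png

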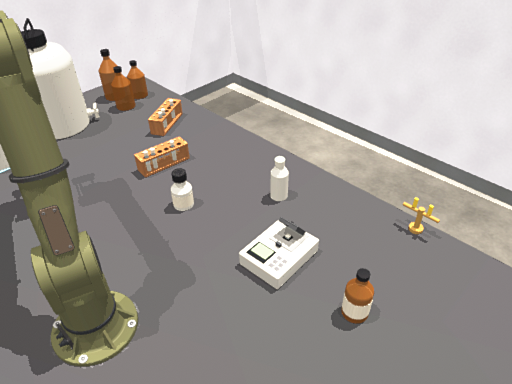

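Scene view: black reagent cap at about (319,147), colorimeter at (195,185) with the lid half toward larger rows, water bottle at (262,232), amber bottle at (107,183), rack at (395,180). In the side view the cap is at (179,175) and the instrument at (280,250).

```bash
python3 - <<'E'
from h import *
S=np.load('scene.npz');D=np.load('side.npz')
def crop(Z,n,u0,u1,v0,v1,s): 
    cv2.imwrite(f'pics/{n}.png',cv2.resize(Z['p'][v0:v1,u0:u1,::-1],None,fx=s,fy=s,interpolation=cv2.INTER_CUBIC))
a=cv2.resize(S['p'][140:240,150:290,::-1],(560,400));b=cv2.resize(D['p'][210:295,230:330,::-1],None,fx=4,fy=4)
c=np.zeros((600,800,3),np.uint8);c[:300,:420]=cv2.resize(a,(420,300),interpolation=3);c[:340,420:800]=cv2.resize(b,(380,340));
c[300:600,:300]=cv2.resize(S['p'][130:190,285:345,::-1],(300,300),interpolation=2)
c[350:600,420:670]=cv2.resize(D['p'][160:220,150:210,::-1],(250,250),interpolation=2)
cv2.imwrite('pics/c1.png',c)
W=np.concatenate([S['W'].reshape(-1,3),D['W'].reshape(-1,3)]);C=np.concatenate([S['p'].reshape(-1,3),D['p'].reshape(-1,3)]).astype(int)
src=np.r_[np.zeros(384*512),np.ones(384*512)]
ok=(W[:,2]>.03)&(W[:,2]<.3)&(W[:,0]>.3)&(W[:,0]<1.1)&(abs(W[:,1])<.75)
# clusters
g=np.zeros((200,400),np.uint8);ix=((W[ok,0]-.3)/.005).astype(int);iy=((W[ok,1]+1)/.005).astype(int);g[ix,iy]=255
g=cv2.dilate(g,np.ones((3,3)));n,l,st,ce=cv2.connectedComponentsWithStats(g)
for i in range(1,n):
    m=l[ix,iy]==i;P=W[ok][m]
    if m.sum()<60: continue
    print(i,m.sum(),'min',P.min(0).round(3),'max',P.max(0).round(3))
    for s in (0,1):
        Q=P[src[ok][m]==s]
        if len(Q):
            top=Q[Q[:,2]>np.percentile(Q[:,2],99)-.008];print('  src',s,len(Q),'top',len(top),top.mean(0).round(4), np.ptp(top,axis=0).round(3))
E
```

```text
1 5413 min [ 0.413 -0.267  0.03 ] max [ 0.649 -0.107  0.127]
  src 0 2498 top 108 [ 0.5659 -0.1834  0.1201] [0.028 0.065 0.013]
  src 1 2915 top 109 [ 0.5571 -0.185   0.1202] [0.021 0.067 0.012]
2 1199 min [0.432 0.187 0.03 ] max [0.511 0.26  0.149]
  src 0 592 top 124 [0.4745 0.2242 0.1413] [0.05  0.044 0.012]
  src 1 607 top 107 [0.4693 0.2239 0.1415] [0.046 0.048 0.011]
3 1963 min [0.461 0.429 0.03 ] max [0.672 0.524 0.103]
  src 0 1196 top 61 [0.5455 0.4618 0.097 ] [0.127 0.027 0.011]
  src 1 767 top 45 [0.5381 0.4609 0.0972] [0.125 0.031 0.011]
4 1858 min [ 0.479 -0.499  0.03 ] max [ 0.559 -0.426  0.172]
  src 0 738 top 75 [ 0.5202 -0.4617  0.1646] [0.035 0.029 0.011]
  src 1 1120 top 125 [ 0.5154 -0.4633  0.1643] [0.032 0.031 0.011]
5 1675 min [0.656 0.64  0.03 ] max [0.867 0.75  0.104]
  src 0 1182 top 72 [0.7548 0.6974 0.0975] [0.115 0.071 0.012]
  src 1 493 top 32 [0.7465 0.6947 0.0973] [0.113 0.071 0.011]
6 1134 min [ 0.704 -0.017  0.03 ] max [0.773 0.045 0.168]
  src 0 584 top 99 [0.7408 0.0143 0.1595] [0.036 0.03  0.013]
  src 1 550 top 55 [0.736  0.0138 0.1606] [0.034 0.035 0.011]
7 632 min [ 0.908 -0.48   0.03 ] max [ 0.932 -0.359  0.122]
  src 0 318 top 32 [ 0.9226 -0.421   0.1164] [0.009 0.061 0.01 ]
  src 1 314 top 27 [ 0.918 -0.424  0.115] [0.015 0.061 0.009]
```

View pics/c1.png

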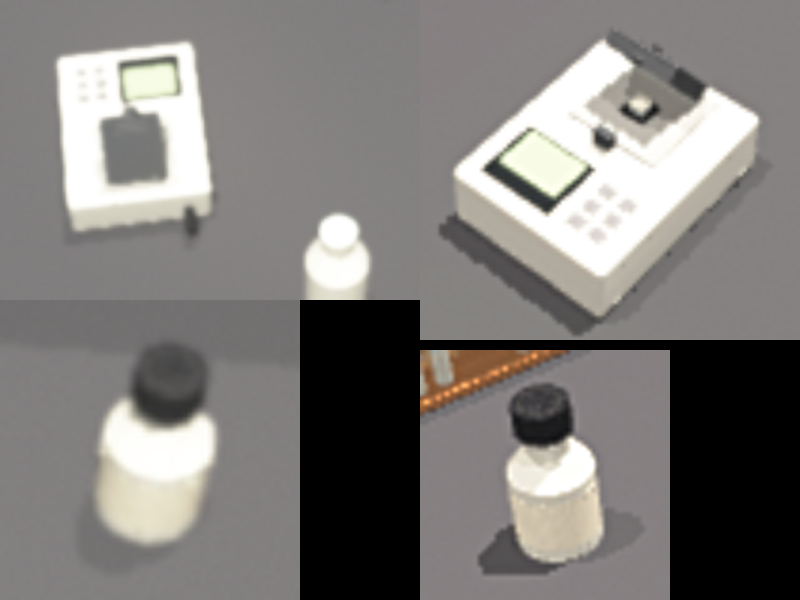

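The crops show the instrument slightly yawed with the dark lid open, leaning toward the hinge side away from the robot. The round black cap is on the squat bottle. Next I fit the instrument's pose and the lid angle.

```bash
python3 - <<'E'
from h import *
for n in ('scene','side'):
    Z=np.load(n+'.npz');W=Z['W'].reshape(-1,3)
    b=(W[:,0]>.4)&(W[:,0]<.68)&(W[:,1]>-.28)&(W[:,1]<-.095)
    T=W[b&(W[:,2]>.02)&(W[:,2]<.062)]
    c,wh,a=cv2.minAreaRect(T[:,:2].astype(np.float32)*1000);print(n,np.round(c,1),np.round(wh,1),a)
    T=W[b&(W[:,2]>.05)&(W[:,2]<.062)]
    c,wh,a=cv2.minAreaRect(T[:,:2].astype(np.float32)*1000);print(' top',np.round(c,1),np.round(wh,1),a,np.median(T[:,2]))
    L=W[b&(W[:,2]>.068)]
    # lid line in the x-z plane
    for lo in np.arange(.068,.13,.008):
        q=L[(L[:,2]>=lo)&(L[:,2]<lo+.008)]
        if len(q): print('  z',round(lo+.004,3),len(q),'x',np.percentile(q[:,0],[2,50,98]).round(4),'y',np.percentile(q[:,1],[2,50,98]).round(4))
    # cap circle
    q=W[(W[:,0]>.42)&(W[:,0]<.52)&(W[:,1]>.18)&(W[:,1]<.27)]
    q=q[(q[:,2]>.135)]
    (c,r)=cv2.minEnclosingCircle(q[:,:2].astype(np.float32));print(' cap',c,r,np.median(q[:,2]))
    q=W[(W[:,0]>.42)&(W[:,0]<.52)&(W[:,1]>.17)&(W[:,1]<.28)&(W[:,2]>.015)&(W[:,2]<.07)]
    A=np.c_[2*q[:,:2],np.ones(len(q))];s=np.linalg.lstsq(A,(q[:,:2]**2).sum(1),rcond=None)[0];print(' body',s[:2],np.sqrt(s[2]+s[:2]@s[:2]))
E
```

```text
scene [ 535.6 -185.2] [233.2 150. ] 3.3448216915130615
 top [ 521.2 -186.2] [204.5 149.6] 3.3777194023132324 0.05610407344710083
  z 0.072 61 x [0.5112 0.6018 0.6094] y [-0.2093 -0.1822 -0.1529]
  z 0.08 62 x [0.5886 0.5978 0.608 ] y [-0.2115 -0.183  -0.1518]
  z 0.088 67 x [0.5824 0.5926 0.6014] y [-0.2103 -0.1795 -0.1508]
  z 0.096 59 x [0.5771 0.5865 0.5947] y [-0.2124 -0.1814 -0.153 ]
  z 0.104 69 x [0.5733 0.5802 0.5895] y [-0.2133 -0.1831 -0.1524]
  z 0.112 71 x [0.5505 0.5728 0.5831] y [-0.2133 -0.1889 -0.153 ]
  z 0.12 81 x [0.5542 0.5662 0.5768] y [-0.2138 -0.1821 -0.1539]
  z 0.128 16 x [0.5621 0.5666 0.5697] y [-0.2138 -0.178  -0.1533]
 cap (0.4736335575580597, 0.2273596227169037) 0.026628056541085243 0.14080987736316253
 body [0.47402808 0.22509402] 0.034456158387507554
side [ 531.9 -185.8] [231.8 151.6] 3.1523520946502686
 top [ 517.2 -186.2] [200.3 151.4] 3.46761417388916 0.05693593704120438
  z 0.072 48 x [0.5094 0.5368 0.6026] y [-0.2134 -0.1861 -0.1767]
  z 0.08 7 x [0.5793 0.5894 0.5944] y [-0.2133 -0.2127 -0.1613]
  z 0.088 8 x [0.5735 0.584  0.593 ] y [-0.215  -0.2133 -0.2115]
  z 0.096 7 x [0.5687 0.5792 0.586 ] y [-0.2156 -0.214  -0.2123]
  z 0.104 8 x [0.5623 0.5747 0.5807] y [-0.215  -0.2138 -0.2118]
  z 0.112 19 x [0.5492 0.5546 0.5701] y [-0.2157 -0.192  -0.1576]
  z 0.12 88 x [0.5493 0.5562 0.5664] y [-0.215  -0.1848 -0.1532]
  z 0.128 14 x [0.555  0.5609 0.5632] y [-0.2127 -0.1937 -0.1629]
 cap (0.4707375764846802, 0.22495436668395996) 0.02600155584514141 0.14134095684847114
 body [0.46949782 0.22465247] 0.03417012559138942
```

{"api": "drive_tool", "payload": {"moves": [-1.04, -1.08, 0, 1, 0, -2.08, -2.16, 0, 2, 0, -3.12, -3.24, 0, 3, 0, -4.16, -4.32, 0, 4, 0, -5.2, -5.4, 0, 5, 0], "squeeze": 10}}

```text
time_s: 0.72
tool_pos: [0.3275, 0.3512, 0.2223]
tool_rot: [-180.0, -0.0, 112.5]
force: [0.6, -1.0, -0.0]
grip_width: 0.0446
grasp_force: 0.0
```

{"api": "drive_tool", "payload": {"moves": [-1.5, 0.11, 0, 0.4, 0, -3, 0.22, 0, 0.8, 0, -4.5, 0.33, 0, 1.2, 0, -6, 0.44, 0, 1.6, 0, -7.5, 0.55, 0, 2, 0]}}

```text
time_s: 1.35
tool_pos: [0.464, 0.0834, 0.2225]
tool_rot: [180.0, -0.0, 92.7]
force: [0.9, 0.4, -0.1]
grip_width: 0.0018
grasp_force: 0.0
```

{"api": "drive_tool", "payload": {"moves": [-1.38, 0.62, 0.2, 0, 0, -2.75, 1.24, 0.6, 0, 0, -4.12, 1.86, 1, 0, 0, -5.5, 2.47, 1.4, 0, 0, -6.87, 3.08, 1.8, 0, 0]}}

```text
time_s: 1.98
tool_pos: [0.601, -0.1843, 0.1497]
tool_rot: [180.0, -0.0, 92.9]
force: [0.4, 0.8, 1.2]
grip_width: 0.0006
grasp_force: 0.0
```

{"api": "drive_tool", "payload": {"moves": [0, -0.2, 0.62, 0, 0, 0.02, -0.5, 0.87, 0, 0, 0.04, -0.78, 1.12, 0, 0, 0.05, -1.05, 1.37, 0, 0, 0.06, -1.3, 1.6, 0, 0]}}

```text
time_s: 2.6
tool_pos: [0.5477, -0.1829, 0.0863]
tool_rot: [180.0, -0.0, 92.9]
force: [0.0, 0.3, 1.2]
grip_width: 0.0008
grasp_force: 0.1
```

{"api": "drive_tool", "payload": {"moves": [0, -0.03, 0.1, 0, 0, 0, -0.05, 0.18, 0, 0, 0, -0.05, 0.24, 0, 0, 0, -0.05, 0.3, 0, 0, 0, -0.05, 0.34, 0, 0]}}

```text
time_s: 3.22
tool_pos: [0.5465, -0.1835, 0.0765]
tool_rot: [180.0, -0.1, 92.8]
force: [-12.1, 4.5, 32.8]
grip_width: 0.0005
grasp_force: 16.4
```

{"api": "drive_tool", "payload": {"moves": [0, 0, -1.5, 0, 0, 0.5, 0, -2.9, 0, 0, 2, -0.2, -2.95, 0, 87, 3.5, -0.4, -2.95, 0, 87, 5, -0.6, -2.95, 0, 87]}}

```text
time_s: 3.85
tool_pos: [0.5125, 0.0174, 0.1914]
tool_rot: [179.9, -0.1, 92.8]
force: [0.4, 0.2, 0.2]
grip_width: 0.023
grasp_force: 0.0
```

```bash
python3 - <<'E'
from h import *
c=[]
for n in ('scene','side'):
    p,d,m=cam(n); W=world(n,d,m).reshape(-1,3)
    L=W[(W[:,0]>.5)&(W[:,0]<.63)&(W[:,1]>-.24)&(W[:,1]<-.13)&(W[:,2]>.062)&(W[:,2]<.16)]
    print(n,len(L),np.percentile(L[:,2],[5,25,50,75,99]).round(4),np.percentile(L[:,0],[1,99]).round(3),np.percentile(L[:,1],[1,99]).round(3))
    q=L[(L[:,2]>.07)];A=np.c_[q[:,:2],np.ones(len(q))];print(np.linalg.lstsq(A,q[:,2],rcond=None)[0])
    q=W[(W[:,0]>.42)&(W[:,0]<.52)&(W[:,1]>.18)&(W[:,1]<.27)&(W[:,2]>.135)&(W[:,2]<.15)]
    print(' cap',cv2.minEnclosingCircle(q[:,:2].astype(np.float32)),np.median(q[:,2]))
    u=(150,290,140,240) if n=='scene' else (220,340,205,290)
    c.append(cv2.resize(p[u[2]:u[3],u[0]:u[1],::-1],(400,300),interpolation=2))
cv2.imwrite('pics/c2.png',np.hstack(c))
o=env.get_obs();print(o['tool_pos'],o['tool_rot'],o['qpos'],o['time_s'],o['force'])
E
```

```text
scene 503 [0.0632 0.0708 0.0749 0.0772 0.0812] [0.514 0.61 ] [-0.222 -0.143]
[ 0.00653334 -0.00068371  0.07209083]
 cap ((0.47463366389274597, 0.22468367218971252), 0.026942668482661247) 0.14047263152566175
side 503 [0.0631 0.0731 0.0757 0.0772 0.0805] [0.508 0.596] [-0.224 -0.152]
[0.0202134  0.01424917 0.0674533 ]
 cap ((0.47087547183036804, 0.22495470941066742), 0.025402233004570007) 0.14114577593482824
[0.51150636 0.02404689 0.19082126] [179.98121802  -0.24264732  93.52560871] [-41.43826294   2.15967725  37.11146665 106.18166364  -1.62404065
  72.08025259  -0.32155469] 3.95 [-0.16186006 -0.19699268  0.09759132]
```

View pics/c2.png

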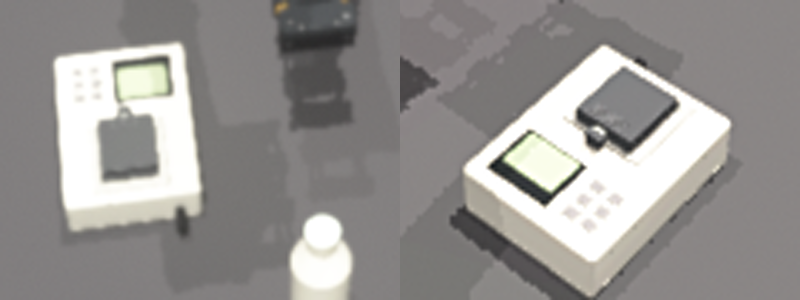

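{"api": "drive_tool", "payload": {"moves": [1.27, -0.18, 0, 0, 87, 2.54, -0.36, 0, 0, 87, 3.81, -0.55, 0, 0, 87, 5.07, -0.73, 0, 0, 87, 5.07, -0.73, 0, 0, 87]}}

```text
time_s: 4.58
tool_pos: [0.4719, 0.2213, 0.1906]
tool_rot: [180.0, -0.1, 93.3]
force: [0.5, -0.3, -0.3]
grip_width: 0.0802
grasp_force: 0.0
```

{"api": "drive_tool", "payload": {"moves": [0.08, 0, 0.4, 0, 87, 0.08, 0, 1, 0, 87, 0.08, 0, 1.6, 0, 87, 0.08, 0, 1.98, 0, 87, 0.08, 0, 1.98, 0, 87]}}

```text
time_s: 5.2
tool_pos: [0.4724, 0.2181, 0.1103]
tool_rot: [-179.9, 0.1, 92.7]
force: [-0.0, -0.1, 0.5]
grip_width: 0.0871
grasp_force: 0.0
```

```bash
python3 - <<'E'
from h import *
o=env.get_obs();print(o['tool_pos'],o['tool_rot'],o['qpos'],o['grip_width'],o['force'])
c=[]
p,d,m=cam('wrist'); c.append(cv2.resize(p[:,:,::-1],(800,600)))
cv2.imwrite('pics/w1.png',c[0])
E
```

```text
[0.47240729 0.21806806 0.11032413] [-1.79875320e+02  9.29341800e-02  9.27283679e+01] [-52.49470609   7.97120829  26.74854679 110.11664191  -3.97746665
  62.96336311 -21.42111185] 0.08710551437246698 [-0.03479093 -0.10932038  0.53193289]
```

View pics/w1.png

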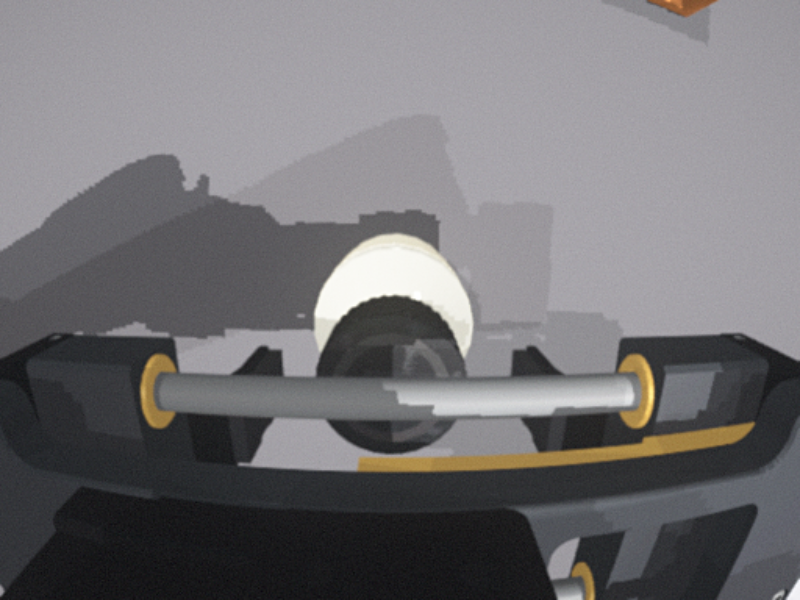

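The wrist view shows the cap at about (393,375), centred between the two pads at columns 250 and 530. I'll check the offset along the pads using the wrist depth.

```bash
python3 - <<'E'
from h import *
from scipy.spatial.transform import Rotation as R
o=env.get_obs();p,d=env.read_camera('wrist');m=env.camera_model('wrist');K=np.array(m['K']);T=np.array(m['tool_from_camera'])
v,u=np.mgrid[:384,:512];x=(u-K[0,2])/K[0,0];y=(v-K[1,2])/K[1,1];r=np.hypot(x,y)+1e-9
k=np.tan(r)/r; P=np.stack([x*k*d,y*k*d,d],-1)
P=P@T[:3,:3].T+T[:3,3]; ok=(d>0)&(r<1.4)
sel=ok&(abs(P[...,2]+.030)<.006)&(abs(P[...,0])<.05)&(abs(P[...,1])<.035)
q=P[sel];print(len(q),q.mean(0),np.percentile(q,[1,99],axis=0).round(4))
print(cv2.minEnclosingCircle(q[:,:2].astype(np.float32)))
s=ok&(P[...,2]>.02)&(P[...,2]<.12)&(np.hypot(P[...,0],P[...,1])<.05);q=P[s];A=np.c_[2*q[:,:2],np.ones(len(q))]
print('shoulder',len(q),q.mean(0),np.percentile(q,[1,99],axis=0).round(4))
print(o['tool_pos'],o['qpos'])
E
```

```text
4512 [ 0.01273472 -0.00260594 -0.03073613] [[-0.0145 -0.0236 -0.0325]
 [ 0.0313  0.0185 -0.0249]]
((0.00785732176154852, -0.0027970760129392147), 0.024405445903539658)
shoulder 4579 [0.02876289 0.00192801 0.05556043] [[-0.0065 -0.0443  0.0204]
 [ 0.048   0.0478  0.1114]]
[0.47314164 0.21866588 0.11144376] [-52.51010474   7.91861593  26.74520399 110.02873998  -3.96719289
  62.981445   -21.43069564]
```

{"api": "drive_tool", "payload": {"moves": [0.175, -0.05, 0, 0, 87, 0.175, -0.05, 0, 0, 60, 0.175, -0.05, 0, 0, 50, 0.175, -0.05, 0, 0, 44, 0.175, -0.05, 0, 0, 40], "squeeze": 25}}

```text
time_s: 5.92
tool_pos: [0.4707, 0.2263, 0.1118]
tool_rot: [180.0, -0.0, 92.8]
force: [0.8, 0.4, -0.4]
grip_width: 0.0549
grasp_force: 0.0
```

{"api": "drive_tool", "payload": {"moves": [0, 0, 0, 0, 30, 0, 0, 0, 0, 30, 0, 0, 0, 0, 30], "squeeze": 50}}

```text
time_s: 6.3
tool_pos: [0.4705, 0.2263, 0.1118]
tool_rot: [-180.0, 0.0, 92.8]
force: [-1.1, 0.3, 0.6]
grip_width: 0.0472
grasp_force: 50.0
```

{"api": "drive_tool", "payload": {"moves": [0, 0, 0.05, 0, 30, 0, 0, 0.1, 0, 30, 0, 0, 0.14, 0, 30, 0, 0, 0.14, 0, 30]}}

```text
time_s: 6.8
tool_pos: [0.471, 0.2266, 0.1077]
tool_rot: [180.0, -0.1, 92.8]
force: [-3.8, -1.5, 10.3]
grip_width: 0.0474
grasp_force: 50.0
```

{"api": "drive_tool", "payload": {"moves": [0, 0, 0.03, 0, 30, 0, 0, 0.06, 0, 30, 0, 0, 0.06, 0, 30]}}

```text
time_s: 7.18
tool_pos: [0.4718, 0.227, 0.1073]
tool_rot: [179.9, -0.1, 92.8]
force: [-5.8, -3.1, 21.2]
grip_width: 0.0476
grasp_force: 50.0
```

{"api": "drive_tool", "payload": {"moves": [0, 0, 0, -0.5, 30, 0, 0, 0, -1.1, 30, 0, 0, 0, -1.8, 30, 0, 0, 0, -2.4, 30, 0, 0, 0, -3, 30]}}

```text
time_s: 7.8
tool_pos: [0.4718, 0.2269, 0.107]
tool_rot: [179.8, -0.1, 123.0]
force: [-5.7, -3.8, 19.1]
grip_width: 0.0473
grasp_force: 50.0
```

{"api": "drive_tool", "payload": {"moves": [0, 0, 0, -0.6, 30, 0, 0, 0, -1.3, 30, 0, 0, 0, -2, 30, 0, 0, 0, -2.7, 30, 0, 0, 0, -3.1, 30]}}

```text
time_s: 8.43
tool_pos: [0.4722, 0.2266, 0.1071]
tool_rot: [179.8, 0.1, 153.9]
force: [-4.7, -3.2, 18.5]
grip_width: 0.0474
grasp_force: 50.0
```

```bash
python3 - <<'E'
from h import *
o=env.get_obs();print(o['tool_pos'],o['tool_rot'],o['wrist_torque'],o['force'],o['qpos'])
S=np.load('side.npz')
p,d,m=cam('side'); c=[cv2.resize(q[150:220,140:220,::-1],(400,350),interpolation=2) for q in (S['p'],p)]
cv2.imwrite('pics/t1.png',np.hstack(c))
E
```

```text
[0.47218161 0.22658147 0.10705246] [1.79829817e+02 8.55547141e-02 1.53926734e+02] [-0.80207892  1.05730404 -0.16847717] [-4.67904616 -3.17920818 18.4998427 ] [-48.33343146   8.17248221  21.41616342 109.9803396   -3.39997169
  62.2584353   38.38582322]
```

View pics/t1.png

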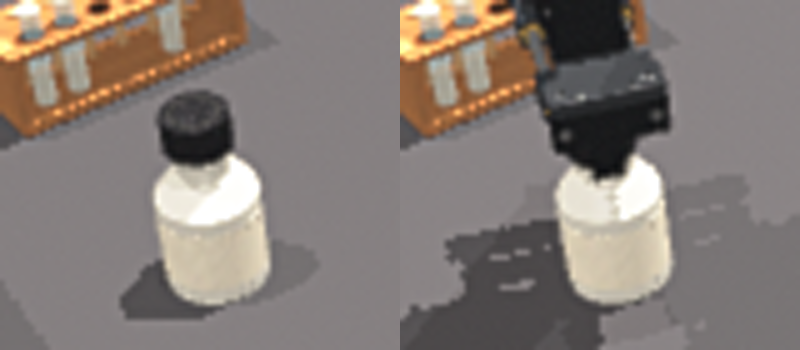

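The left half is the view before and the right half is after the turn. The bottle stands upright in the same place and the gripper is on the cap. I'll lift a little and watch the force.

{"api": "drive_tool", "payload": {"moves": [0, 0, -0.05, 0, 30, 0, 0, -0.1, 0, 30, 0, 0, -0.18, 0, 30, 0, 0, -0.27, 0, 30, 0, 0, -0.27, 0, 30]}}

```text
time_s: 9.1
tool_pos: [0.4705, 0.2263, 0.1144]
tool_rot: [-180.0, -0.0, 153.8]
force: [-0.2, 0.4, -0.0]
grip_width: 0.0474
grasp_force: 50.0
```

{"api": "drive_tool", "payload": {"moves": [0, 0, -0.1, 0, 30, 0, 0, -0.25, 0, 30, 0, 0, -0.5, 0, 30, 0, 0, -0.75, 0, 30, 0, 0, -1, 0, 30]}}

```text
time_s: 9.72
tool_pos: [0.4708, 0.2265, 0.1556]
tool_rot: [180.0, 0.0, 153.8]
force: [0.9, 0.1, -0.5]
grip_width: 0.0472
grasp_force: 50.0
```

{"api": "drive_tool", "payload": {"moves": [0, 0, -0.25, 0, 30, 0, 0, -0.5, 0, 30, 0, 0, -0.67, 0, 30, 0, 0, -0.67, 0, 30, 0, 0, -0.67, 0, 30]}}

```text
time_s: 10.35
tool_pos: [0.4704, 0.2262, 0.181]
tool_rot: [-180.0, -0.0, 153.8]
force: [-0.6, -0.7, -1.0]
grip_width: 0.0474
grasp_force: 50.0
```

```bash
python3 - <<'E'
from h import *
o=env.get_obs();print(o['tool_pos'],o['tool_rot'],o['force'],o['grasp_force'],o['time_s'])
c=[]
for n in ('scene','side'):
    p,d,m=cam(n);W=world(n,d,m).reshape(-1,3)
    q=W[(W[:,0]>.41)&(W[:,0]<.53)&(W[:,1]>.17)&(W[:,1]<.28)&(W[:,2]>.015)&(W[:,2]<.07)]
    A=np.c_[2*q[:,:2],np.ones(len(q))];s=np.linalg.lstsq(A,(q[:,:2]**2).sum(1),rcond=None)[0];print(' body',s[:2])
    L=W[(W[:,0]>.53)&(W[:,0]<.6)&(W[:,1]>-.21)&(W[:,1]<-.155)&(W[:,2]>.065)&(W[:,2]<.16)]
    print(' lid z',np.percentile(L[:,2],[5,50,95]))
    u=(280,350,110,190) if n=='scene' else (140,220,130,220)
    c.append(cv2.resize(p[u[2]:u[3],u[0]:u[1],::-1],(400,450),interpolation=2))
cv2.imwrite('pics/f1.png',np.hstack(c))
E
```

```text
[0.47041604 0.22624629 0.18104084] [-1.79973463e+02 -1.67602392e-02  1.53821419e+02] [-0.57900495 -0.68039286 -1.04423183] 49.99989863325027 10.35
 body [0.47502108 0.22477706]
 lid z [0.06843022 0.07604062 0.08159179]
 body [0.47088574 0.22353395]
 lid z [0.07359051 0.07648486 0.07958075]
```

View pics/f1.png

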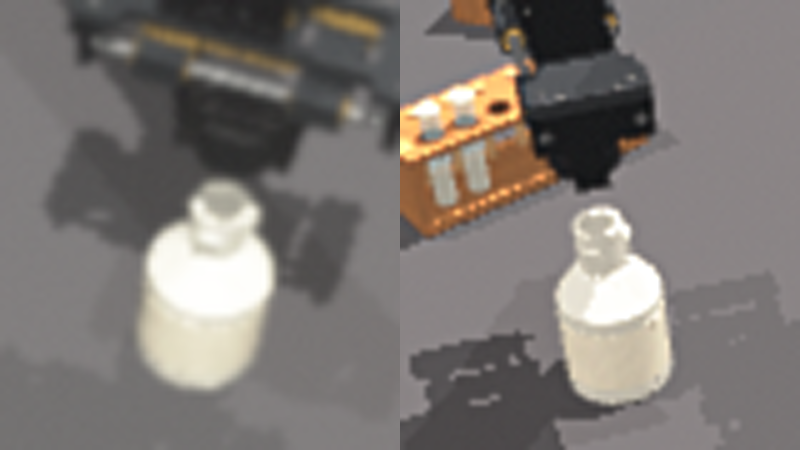

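The bottle stands upright and open, with its mouth at about (228,200) in the left half and (602,220) in the right. The cap is held about 5 cm above it and the lid is flat at 76 mm, so I'm handing in.

```bash
python3 -c "
from cell import env
print(env.sign_off())"
```

```text
the job is handed in; nothing more can be done
None
```

I handed the job in at about 10.5 s: the lid is pressed flat at its shut height, and the reagent bottle is open and upright where it stood. The cap is gripped level about 5 cm above the mouth. I touched none of the bystanders, and the hand-in returned no verdict.

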